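# Release a bottle on the reagent hold rack

## Task

The bottle with the blue cap has passed its check and is to be released from the hold rack. Push the rack's lock bar by its black knob to the left until the flags are free, flip the flag in front of the blue-capped bottle forward and right over its hinge until it hangs down flat and shows its green face, then push the lock bar fully home to the right again, so that the other two orange flags stay up and locked. Do it all gently with the fingertips: grip nothing, lift nothing, and leave the bottles and everything else on the bench where they stand.

Things in the scene. Friction and masses are not known exactly. Their poses are not given: they have to be found in the camera images.
- hold_rack: white three-bay reagent hold rack, fixed. Origin on the bench straight below the middle flag's hinge axis; x axis to the rack's back (away from the robot), y to the left along the row, z up; offsets named below are in this frame, in mm. Front fascia: x 4 to 16, y -112 to 140, z 0 to 70. Bottles stand behind it on a deck 12 high (x to 84); back rail 46 high. Before the fascia the bench is clear.
- flag_left (a joint): angle (rad) of the left flag, at y = +74: 0 = straight up, orange face with white bar to the robot (on hold); grows as the top tips forward (to -x) and down; 1.57 = level, pointing to the robot, green face up; 3.14 = stop, hanging straight down before the fascia, green face with white dot to the robot (released). Friction 0.03 N m: it stays where it is left.
- flag_middle (a joint): angle (rad) of the middle flag, at y = 0; meaning as flag_left. All flags turn about one axis along y at x = 0, z = 75; each is a plate 46 wide (y), 4 thick, its free edge 52 from the axis: top at z = 127 when up, lower edge at z = 23 when down. Hinge lugs between the flags reach z = 82 and x = -4.
- flag_right (a joint): angle (rad) of the right flag, at y = -74; meaning as flag_left. While the lock bar is home, a hook of it stands before the left edge of each flag (hooks: x -12 to 8, z 86 to 94), so that a flag can tip forward only about 0.25 rad.
- flag_left_edge (a point): middle of the free edge of the left flag (52 mm from the hinge axis)
- flag_middle_edge (a point): middle of the free edge of the middle flag
- flag_right_edge (a point): middle of the free edge of the right flag
- lock_bar (a joint): position (m) of the lock bar: 0 = fully home (right), upright flags locked; 0.016 = left stop; flags are free from 0.010. Grows to the left (+y of the rack). Friction about 1.5 N; stays where it is left. The bar (x 8 to 16, z 86 to 94) runs behind the flags, its guides reach z = 98 and x = 20; above that the space between the flags and the bottles (caps from x = 37, top z = 104) is clear.
- lock_knob (a point): centre of the black upright cylindrical knob (18 mm diameter, z 104 to 130) at the left end of the lock bar; it moves with the bar; with the bar home it is at x = 12, y = 164. Between the left flag's edge (y = 97) and the knob 58 mm are clear for a fingertip above z = 98; the side left of the knob is clear too.
- bay_left (a point): centre of the floor of the left bay, behind the left flag (x = 52, y = 74, z = 12 in the rack's frame)
- bay_middle (a point): centre of the floor of the middle bay (x = 52, y = 0, z = 12)
- bay_right (a point): centre of the floor of the right bay (x = 52, y = -74, z = 12)
- bottle_blue_center (a point): centre (half-way up) of the small white bottle with the blue screw cap, 45 mm diameter, 92 mm tall, loose, in one of the three bays
- bottle_green_center (a point): centre (half-way up) of the small white bottle with the green screw cap, 45 mm diameter, 92 mm tall, loose, in one of the three bays
- bottle_red_center (a point): centre (half-way up) of the small white bottle with the red screw cap, 45 mm diameter, 92 mm tall, loose, in one of the three bays
- crucible: small white crucible, 44 mm wide, 36 mm tall, loose bystander on the bench; origin at the centre of its underside
- crucible_lid: white crucible lid, 46 mm wide, 12 mm tall, loose bystander; origin at the centre of its underside
- vial_1: glass vial with black cap, 24 mm wide, 48 mm tall, loose bystander; origin at the centre of its underside
- timer: grey lab timer, 66 x 66 x 20 mm, loose bystander; origin at the centre of its underside

How it is judged:
On the way, in this order (a step that is already met when the one before it is completed fails the run):
1. the lock bar is slid to the left, so that the flags are free (value of joint lock_bar above 0.01 m), for 0.1 s.
2. the flag of the blue-capped bottle is flipped right over and hangs down, green face to the front (((horizontal distance between bottle_blue_center and bay_left below 0.03 m and value of joint flag_left above 2.97 rad) or (horizontal distance between bottle_blue_center and bay_middle below 0.03 m and value of joint flag_middle above 2.97 rad) or (horizontal distance between bottle_blue_center and bay_right below 0.03 m and value of joint flag_right above 2.97 rad))), for 0.2 s.
3. the lock bar is back home (value of joint lock_bar below 0.004 m), for 0.2 s.
At the end, for the whole second after the job is handed in: The flag in front of the blue-capped bottle hangs down within 10 degrees of the full half turn, the other two flags stand within 0.3 rad of upright, the lock bar is within 4 mm of its home stop, everything is at rest, and the three bottles stand upright within 15 mm of where they stood (((horizontal distance between bottle_blue_center and bay_left below 0.03 m and value of joint flag_left above 2.97 rad and value of joint each of flag_middle, flag_right below 0.3 rad) or (horizontal distance between bottle_blue_center and bay_middle below 0.03 m and value of joint flag_middle above 2.97 rad and value of joint each of flag_left, flag_right below 0.3 rad) or (horizontal distance between bottle_blue_center and bay_right below 0.03 m and value of joint flag_right above 2.97 rad and value of joint each of flag_left, flag_middle below 0.3 rad)) and value of joint lock_bar below 0.004 m and velocity of joint each of flag_left, flag_middle, flag_right below 0.1 rad/s and angle between each of bottle_blue_center, bottle_green_center, bottle_red_center's own z axis and vertical below 0.15 rad and distance of each of bottle_blue_center, bottle_green_center, bottle_red_center from where it was at the start of the episode below 0.015 m); the robot touches nothing.
It fails at once if a flag of another bottle is tipped off its upright place ((not (horizontal distance between bottle_blue_center and bay_left below 0.03 m) and value of joint flag_left above 0.5 rad) or (not (horizontal distance between bottle_blue_center and bay_middle below 0.03 m) and value of joint flag_middle above 0.5 rad) or (not (horizontal distance between bottle_blue_center and bay_right below 0.03 m) and value of joint flag_right above 0.5 rad)).
It fails at once if a bottle is lifted, tipped or pushed about in its bay (distance of any of bottle_blue_center, bottle_green_center, bottle_red_center from where it was at the start of the episode above 0.02 m or angle between any of bottle_blue_center, bottle_green_center, bottle_red_center's own z axis and vertical above 0.3 rad or z of any of bottle_blue_center, bottle_green_center, bottle_red_center in the frame of hold_rack above 0.07 m).
It fails at once if a bystander on the bench is moved (distance of any of crucible, crucible_lid, vial_1, timer from where it was at the start of the episode above 0.015 m).
It fails at once if the lock bar's knob or a flag is gripped or forced (more than 35 N) (contact force between the fingers and lock_bar above 35 N or contact force between the fingers and flag_left above 35 N or contact force between the fingers and flag_middle above 35 N or contact force between the fingers and flag_right above 35 N).
It also fails if it takes over 54 s, if anything falls off the work surface, if the arm or the gripper's body presses on something with over 40 N, if the wrist force passes 120 N, or if a joint passes its speed limit or range.

## Robot

A 6-joint arm with a two-finger parallel gripper is mounted at the origin on a cart in front of the work surface, level with it; the furniture and walls round the work are solid. World frame = base frame: x ahead of the robot, y to its left, z up, the work surface at z = 0. Lengths are in m, angles in rad, forces in N, time in s.
With the tool pointing down it reaches from about 0.325 to 0.85 m from the base axis. Payload 4.4 kg.
Tool frame: the origin (TCP) lies at the very end of the fingers, on their centre line; the grasp point (between the pads) lies 19 mm behind it; z points along the fingers, x is the direction in which the jaws open and shut, and the axes are right-handed (so a half turn about z gives the same grasp; the last joint's range is limited). The gripper opens to 94 mm and grips with 3 to 60 N. Pads are 16 mm wide; open, the fingers measure 119 mm over their backs; the gripper's body (75 mm by 177 mm) begins 78 mm behind the grasp point.
Start: joints at [-1.337, 0.207, 1.542, -0, 1.393, -0.15], TCP at [0.215, -0.533, 0.205] pointing down, gripper open.
Joint ranges: [-2.73, 2.73], [-0.86, 2.22], [0.23, 2.46], [-1.11, 4.25], [0.08, 2.63], [-2.82, 2.82]. Speed limits (rad/s): [2.79, 2.79, 3.14, 3.14, 3.14, 3.14].

## Interface

Orientations are given as [roll, pitch, yaw] about the fixed x, y, z axes, in that order (R = Rz(yaw) Ry(pitch) Rx(roll)).
In Python, from bench import arm gives the robot as it stands.
- The arm moves only by the tool play_rows, never from a script. Its argument "motion" is a list that holds one entry, the list of rows, each a list of 7 numbers: the shift along the world's x, y, z in m, then the turn, a rotation vector about the world's x, y, z in rad, then the opening, from 0 (shut) to 1 (fully open). In form: [[[dx, dy, dz, rx, ry, rz, gripper], ...]]. A call has 1 to 10 rows; each row shifts and turns the commanded pose from where the row before left it; what a row does not reach is not made up. A row lasts 1/8 s, in which the tool goes at most 62.5 mm and 10.7 degrees, less where a joint would pass 70% of its speed; a pose out of reach is approached as far as the arm can. A call with a gripper value outside its range is refused whole. The fingers move at their own pace and stop on an object; "grip_force" is the grip in N (left out, the last holds). Time passes only in rows, so rows that do not move let the fingers close. It gives the time, the measured TCP pose, the force and the opening at its end, in the units of the state.
- arm.get_state(): the state, without advancing time (a new reading comes with each control period).
- arm.get_image(name): name is "scene" or "top" or "wrist"; returns the picture (384x512x3 uint8, red, green, blue); there is no depth.
- arm.camera_params(name): a dict with "mtx" (3x3 intrinsics, pixels), "k1" (the pictures are not rectified: a ray, as slopes to the right and down, at radius r is drawn at 1 + k1 r^2 times it, then the intrinsics apply), "rvec" (rotation vector, rad) and "tvec" (3), from world to camera coordinates, as OpenCV has them; the wrist camera has in their place "mount" (4x4, takes a point from camera to tool coordinates, whose origin is the TCP and whose axes are the tool frame's). Camera axes: x right, y down, z forward; pixel columns grow to the right and rows downward; lengths in m; the calibration is good to about 2 mm. A picture is of the moment at which its call begins: read the wrist's pose just before it. camera_params takes no time and is no camera call.
- arm.close_job(): hands the job in, once; it reports no verdict.
The state is a dict: "t": time; "q": joint angles; "qvel": joint speeds; "effort": joint torques, N m; "tcp_pos": TCP position; "orientation": TCP orientation; "ft_force": force on the tool from outside, world axes, zero at the start; "wrist_torque": the same for the moment, N m; "grip_width": opening from 0.0 (shut) to 1.0 (fully open).
Only numpy, scipy, OpenCV 4.12 (cv2) and the standard library are available. Lean on these libraries where they do the work, as an engineer would, in place of code of your own. Each camera call takes 0.05 s, during which the arm holds its last target.

## Working session

There is one attempt and no reset: what is moved stays moved. The work goes in short steps, Python scripts to look and compute and a tool call to move; the robot and the scene stay as the last step left them, time stands still between calls to the robot, and variables do not carry over. Pictures are saved under pics/ and viewed, and the job is handed in when it is done.

Besides the shell and the picture viewer there is one more tool, called after "Request:" as a command line: name --argument value ..., lists and objects as JSON in quotes. play_rows: Moves the arm, as the interface text tells. Its arguments: {"type":"object","properties":{"motion":{"type":"array"},"grip_force":{"type":"number"}},"required":["motion"]}

```bash
mkdir -p pics; ls; python3 - <<'E'
from bench import arm
import cv2
print(arm.get_state())
for n in ["scene","top"]:
    im=arm.get_image(n); cv2.imwrite(f"pics/{n}0.png",im[:,:,::-1]); print(n,arm.camera_params(n))
print(arm.camera_params("wrist"))
E
```

```text
pics
{'t': 0.0, 'q': array([-1.33749266e+00,  2.07409955e-01,  1.54293435e+00, -1.82760364e-07,
        1.39347556e+00, -1.50491859e-01]), 'qvel': array([-0.00084593,  0.00101446,  0.00092458,  0.0002387 ,  0.00101295,
       -0.00121127]), 'effort': array([ 1.84556902e-04, -3.70874727e+01, -2.81413096e+01,  6.97762915e-02,
        3.60443071e-02, -1.63160785e-04]), 'tcp_pos': array([ 0.21511258, -0.53238992,  0.20430581]), 'orientation': array([-3.14125892e+00,  2.20206171e-03, -1.18700040e+00]), 'ft_force': array([-0.84225769,  0.7600644 ,  0.15420355]), 'wrist_torque': array([0.01925015, 0.05635479, 0.01635487]), 'grip_width': 1.0016969802009075}
scene {'mtx': array([[347.07829337,   0.        , 253.04141021],
       [  0.        , 347.07829337, 190.66669776],
       [  0.        ,   0.        ,   1.        ]]), 'k1': -0.0772303965369973, 'rvec': array([ 1.01285237, -2.43857659,  1.0528087 ]), 'tvec': array([0.4141816 , 0.30060331, 0.70853376])}
top {'mtx': array([[349.41268078,   0.        , 260.80340584],
       [  0.        , 349.41268078, 196.16869324],
       [  0.        ,   0.        ,   1.        ]]), 'k1': -0.07376380611800444, 'rvec': array([ 2.17046064, -2.10715122,  0.16084415]), 'tvec': array([0.05826253, 0.50585943, 0.85868226])}
{'mtx': array([[303.89569572,   0.        , 255.21706813],
       [  0.        , 303.89569572, 196.4774717 ],
       [  0.        ,   0.        ,   1.        ]]), 'k1': -0.07139655100342862, 'mount': array([[ 9.99999928e-01,  2.94490746e-04, -2.38415715e-04,
        -5.49246732e-04],
       [-2.25109845e-04,  9.67895523e-01,  2.51352752e-01,
        -7.23580546e-02],
       [ 3.04782562e-04, -2.51352680e-01,  9.67895520e-01,
        -1.79073405e-01],
       [ 0.00000000e+00,  0.00000000e+00,  0.00000000e+00,
         1.00000000e+00]])}
```

View pics/scene0.png

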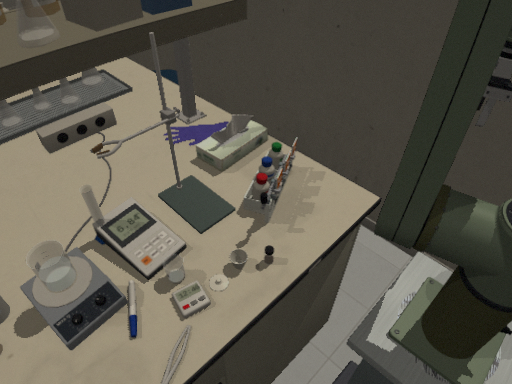

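View pics/top0.png

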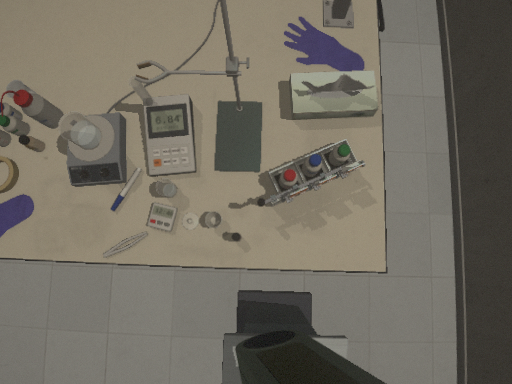

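Top view: the rack is at about (315,172) and the knob at (262,202). The caps from left to right are red (289,176), blue (315,160) and green (343,149), so blue is in the middle bay. Next I'll measure them.

```bash
cat > h.py <<'E'
import numpy as np, cv2
from bench import arm
def ray(cam,uv):
    p=arm.camera_params(cam); K=p["mtx"]
    R,_=cv2.Rodrigues(p["rvec"]); t=p["tvec"]
    d=np.array([p["k1"],0,0,0,0.])
    n=cv2.undistortPoints(np.array([[uv]],float),K,d)[0,0]
    o=-R.T@t; v=R.T@np.array([n[0],n[1],1]); return o,v
def onz(cam,uv,z):
    o,v=ray(cam,uv); return o+v*(z-o[2])/v[2]
def tri(a,b):
    A=[];B=[]
    (o1,v1),(o2,v2)=a,b
    s=np.linalg.lstsq(np.c_[v1,-v2],o2-o1,rcond=None)[0]
    p,q=o1+v1*s[0],o2+v2*s[1]; return (p+q)/2,np.linalg.norm(p-q)
def proj(cam,P):
    p=arm.camera_params(cam)
    return cv2.projectPoints(np.array(P,float).reshape(-1,3),p["rvec"],p["tvec"],p["mtx"],np.array([p["k1"],0,0,0,0.]))[0][:,0]
E
python3 - <<'E'
from h import *
for n,(x,y,w,h) in {"top":(250,130,130,98),"scene":(235,125,90,90)}.items():
    im=cv2.imread(f"pics/{n}0.png"); c=cv2.resize(im[y:y+h,x:x+w],None,fx=6,fy=6,interpolation=cv2.INTER_CUBIC); cv2.imwrite(f"pics/{n}crop.png",c)
    hsv=cv2.cvtColor(im,cv2.COLOR_BGR2HSV)
    for col,lo,hi in [("blue",(108,120,50),(125,255,255)),("green",(50,110,40),(85,255,255)),("red",(174,120,80),(180,255,255)),("red0",(0,150,100),(4,255,255))]:
        m=cv2.inRange(hsv,lo,hi); k=np.zeros_like(m); k[y:y+h,x:x+w]=m[y:y+h,x:x+w]
        N,_,st,ce=cv2.connectedComponentsWithStats(k)
        for i in range(1,N):
            if st[i,4]>15: print(n,col,st[i],ce[i],onz(n,ce[i],.104))
E
```

```text
top red0 [285 170  10  10  84] [289.67857143 174.4047619 ] [0.54887056 0.00487909 0.104     ]
scene blue [262 157  10   7  56] [266.60714286 159.875     ] [ 0.58448372 -0.0514148   0.104     ]
scene green [272 143   9   7  48] [276.29166667 145.5625    ] [ 0.61073828 -0.12044127  0.104     ]
scene red [257 173  11   7  43] [261.53488372 176.34883721] [0.54610437 0.008675   0.104     ]
scene red0 [259 173   7   7  17] [262.47058824 175.35294118] [0.54714273 0.0040453  0.104     ]
```

View pics/topcrop.png

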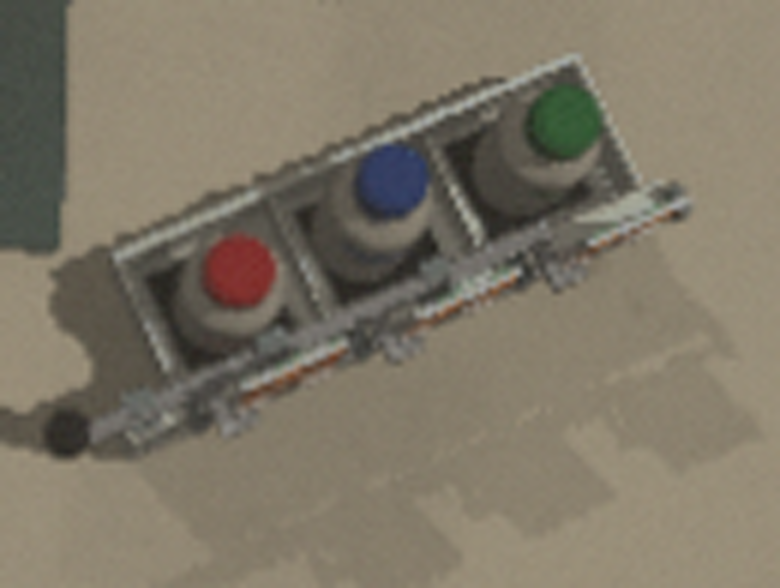

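View pics/scenecrop.png

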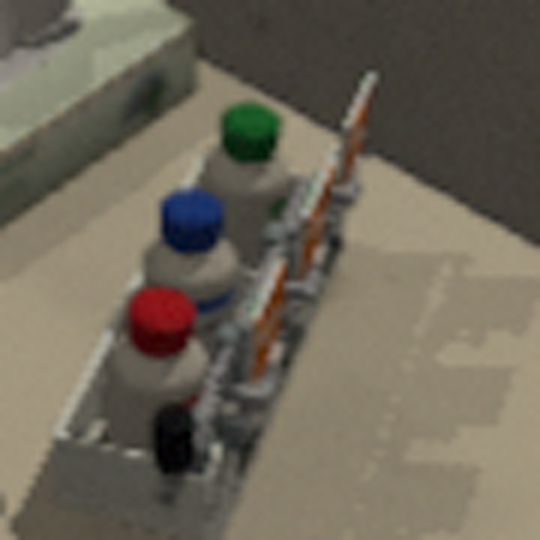

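```bash
python3 - <<'E'
from h import *
f=lambda u,v:(250+(u+.5)/6-.5,130+(v+.5)/6-.5)
C={k:onz("top",f(*p),.104)[:2] for k,p in dict(red=(239,271),blue=(393,181),green=(564,122)).items()}
print(C)
k=onz("top",f(68,430),.130)[:2];print("knob",k)
F={}
for n,p in dict(L0=(245,385),L1=(345,345),M0=(418,325),M1=(520,270),R0=(590,248),R1=(688,203)).items():
    F[n]=onz("top",f(*p),.127)[:2];print(n,F[n])
mid=[(F[a+'0']+F[a+'1'])/2 for a in'LMR'];print(mid)
d=mid[0]-mid[2];print(np.linalg.norm(d),np.arctan2(d[1],d[0])-np.pi/2)
d=k-mid[1];print(np.linalg.norm(d),np.arctan2(d[1],d[0])-np.pi/2)
E
```

```text
{'red': array([0.54800206, 0.00549577]), 'blue': array([ 0.58712428, -0.05624704]), 'green': array([ 0.61417443, -0.12610906])}
knob [0.47796288 0.07198536]
L0 [0.49794767 0.00414906]
L1 [ 0.51481395 -0.03441066]
M0 [ 0.52357015 -0.06278529]
M1 [ 0.54668437 -0.1027625 ]
R0 [ 0.5563809  -0.13044266]
R1 [ 0.57583389 -0.16965924]
[array([ 0.50638081, -0.0151308 ]), array([ 0.53512726, -0.08277389]), array([ 0.5661074 , -0.15005095])]
0.1475490156916529 0.4167508090616676
0.1649793672057179 0.3538310874716337
```

Measured rack frame: origin about (0.535, -0.083) and yaw about 0.42. The flag spacing comes out at 148 mm and the knob distance at 165 mm, both as they should be. I'll move above the rack with the gripper shut and refine this with the wrist camera.

Request:
play_rows --motion '[[[0,0,0.03,0,0,0.037,0],[0.02,0.03,0.02,0,0,0,0],[0.035,0.055,0,0,0,0,0],[0.035,0.055,0,0,0,0,0],[0.035,0.055,0,0,0,0,0],[0.035,0.055,0,0,0,0,0],[0.035,0.055,0,0,0,0,0],[0.035,0.055,0,0,0,0,0],[0.035,0.055,0,0,0,0,0],[0.035,0.055,0,0,0,0,0]]]'

```text
t: 1.35
tcp_pos: [0.5043, -0.0794, 0.2551]
orientation: [3.141, -0.0, -1.15]
ft_force: [0.3, -0.1, 0.4]
grip_width: 0.008
```

Request:
play_rows --motion '[[[0.004,0.016,0,0,0,0,0],[0,0,0,0,0,0,0],[0,0,0,0,0,0,0]]]'

```text
t: 1.72
tcp_pos: [0.507, -0.0667, 0.2552]
orientation: [3.141, -0.0, -1.152]
ft_force: [1.0, 0.4, -0.3]
grip_width: 0.004
```

```bash
python3 - <<'E'
from h import *
import json
s=arm.get_state(); im=arm.get_image("wrist"); cv2.imwrite("pics/w1.png",im[:,:,::-1])
print({k:np.round(s[k],4) for k in("t","tcp_pos","orientation","ft_force","grip_width","q")})
json.dump([list(s["tcp_pos"]),list(s["orientation"])],open("w1.json","w"))
E
```

```text
{'t': np.float64(1.725), 'tcp_pos': array([ 0.507 , -0.0667,  0.2552]), 'orientation': array([ 3.1407e+00, -2.0000e-04, -1.1516e+00]), 'ft_force': array([ 1.046 ,  0.3587, -0.2912]), 'grip_width': np.float64(0.004), 'q': array([-2.9960e-01,  3.4500e-02,  1.6299e+00, -8.0000e-04,  1.4778e+00,
        8.5220e-01])}
```

View pics/w1.png

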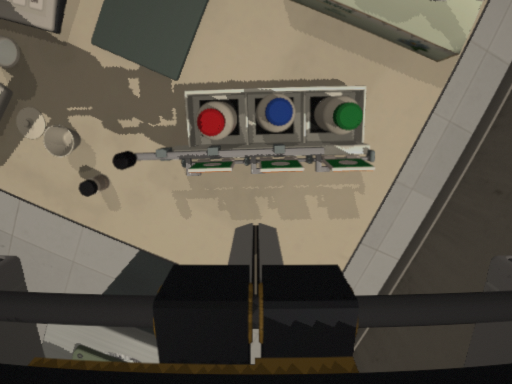

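```bash
python3 - <<'E'
import cv2
im=cv2.imread("pics/w1.png")
cv2.imwrite("pics/w1a.png",cv2.resize(im[130:190,100:240],None,fx=5.5,fy=5.5,interpolation=cv2.INTER_CUBIC))
cv2.imwrite("pics/w1b.png",cv2.resize(im[130:190,240:380],None,fx=5.5,fy=5.5,interpolation=cv2.INTER_CUBIC))
E
```

```text
(no output)
```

View pics/w1a.png

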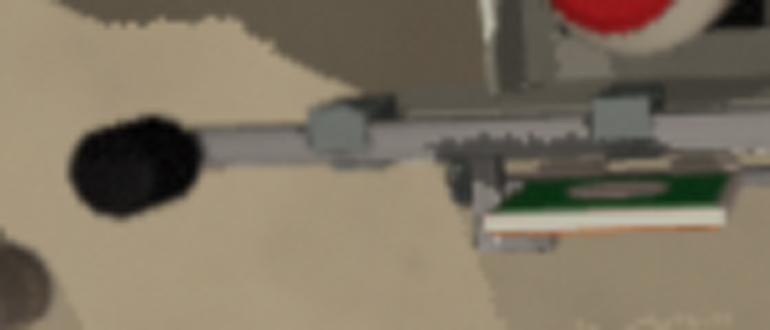

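View pics/w1b.png

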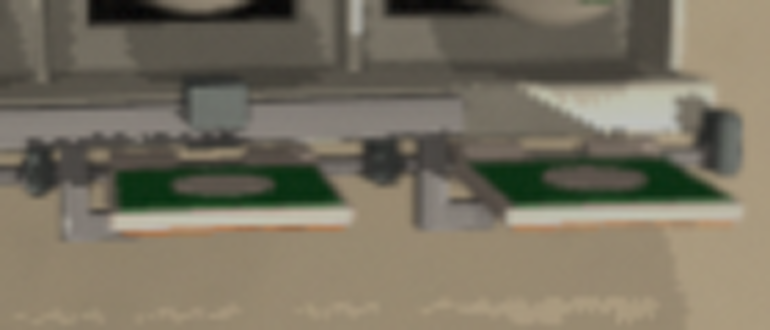

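```bash
cat >> h.py <<'E'
from scipy.spatial.transform import Rotation as Ro
def wonz(uv,z,pos,rpy):
    p=arm.camera_params("wrist")
    n=cv2.undistortPoints(np.array([[uv]],float),p["mtx"],np.array([p["k1"],0,0,0,0.]))[0,0]
    T=np.eye(4);T[:3,:3]=Ro.from_euler("xyz",rpy).as_matrix();T[:3,3]=pos
    M=T@p["mount"]; o=M[:3,3]; v=M[:3,:3]@np.array([n[0],n[1],1]); return o+v*(z-o[2])/v[2]
E
python3 - <<'E'
from h import *
import json
P=json.load(open("w1.json"))
g=lambda x0,u,v:(x0+(u+.5)/5.5-.5,130+(v+.5)/5.5-.5)
m=[]
for n,x0,a,b in [("L",100,(485,222),(726,217)),("M",240,(111,221),(353,215)),("R",240,(506,216),(743,211))]:
    A=wonz(g(x0,*a),.127,*P)[:2];B=wonz(g(x0,*b),.127,*P)[:2];m.append((A+B)/2);print(n,m[-1],np.linalg.norm(A-B))
k=wonz(g(100,119,168),.13,*P)[:2]
d=m[0]-m[2];print(np.linalg.norm(d),np.arctan2(d[1],d[0])-np.pi/2)
yaw=np.arctan2(d[1],d[0])-np.pi/2; O=np.mean(m,0); print(O,yaw)
R=np.array([[np.cos(yaw),-np.sin(yaw)],[np.sin(yaw),np.cos(yaw)]])
print("knob",k,R.T@(k-O)*1000)
for uv in [(211,121),(279,111),(348,116)]: print(R.T@(wonz(uv,.104,*P)[:2]-O)*1000)
E
```

```text
L [ 0.50696375 -0.01493594] 0.04504101473541824
M [ 0.5372531  -0.08225199] 0.04502411068720719
R [ 0.56819954 -0.14908226] 0.0449396283069606
0.14746205566583673 0.42823380832122293
[ 0.53747213 -0.08209006] 0.42823380832122293
knob [0.47997631 0.07136355] [ 11.41989658 163.47282733]
[48.33013124 73.57665709]
[57.91550679  1.56370542]
[ 52.66084643 -71.92842785]
```

The wrist view agrees with the top view: origin (0.537, -0.082), yaw 0.428, knob at rack (11.4, 163.5), cap fronts at x > 37. Next I go down to the right of the knob.

Request:
play_rows --motion '[[[-0.004,0.035,0,0,0,0.008,0],[-0.004,0.035,0,0,0,0,0],[-0.0034,0.0337,0,0,0,0,0],[0,0,-0.03,0,0,0,0],[0,0,-0.03,0,0,0,0],[0,0,-0.03,0,0,0,0],[0,0,0,0,0,0,0],[0,0,0,0,0,0,0]]]'

```text
t: 2.78
tcp_pos: [0.4971, 0.0373, 0.1667]
orientation: [-3.14, -0.001, -1.144]
ft_force: [0.2, 1.1, -0.2]
grip_width: 0.002
```

```bash
python3 - <<'E'
from h import *
s=arm.get_state(); im=arm.get_image("wrist"); cv2.imwrite("pics/w2.png",im[:,:,::-1])
print(np.round(s["tcp_pos"],4),s["orientation"],s["ft_force"])
p=s["tcp_pos"][:2]-[.5373,-.0822];y=.427;R=np.array([[np.cos(y),-np.sin(y)],[np.sin(y),np.cos(y)]]);print(R.T@p)
E
```

```text
[0.4971 0.0373 0.1667] [-3.14005691e+00 -9.55907127e-04 -1.14369177e+00] [ 0.22308811  1.1450813  -0.19644948]
[0.01293659 0.12544304]
```

View pics/w2.png

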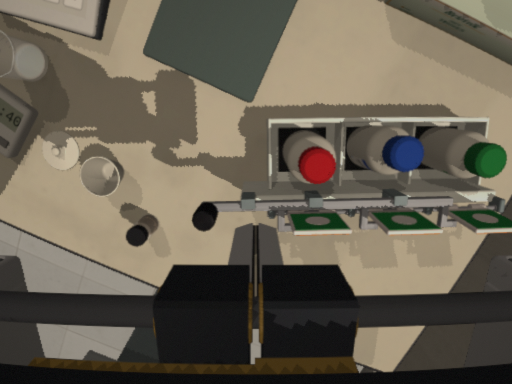

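The fingertip (255,226) lies between the knob (205,216) and the left flag's edge (288,222). I'll go on down.

Request:
play_rows --motion '[[[0,0,-0.02,0,0,0,0],[0,0,-0.02,0,0,0,0],[0,0,-0.016,0,0,0,0],[0,0,0,0,0,0,0],[-0.0033,0.0073,0,0,0,0,0],[0,0,0,0,0,0,0]]]'

```text
t: 3.58
tcp_pos: [0.4935, 0.0462, 0.1103]
orientation: [-3.14, -0.001, -1.141]
ft_force: [0.5, -0.1, 0.3]
grip_width: 0.004
```

```bash
cat >> h.py <<'E'
def rk(p,y=.427):
    R=np.array([[np.cos(y),-np.sin(y)],[np.sin(y),np.cos(y)]]);return R.T@(np.array(p)[:2]-[.5373,-.0822])*1000
def look(n,wr=True):
    s=arm.get_state(); print(s["t"],"rack",rk(s["tcp_pos"]),"z",s["tcp_pos"][2],"rpy",s["orientation"],"F",np.round(s["ft_force"],1))
    im=arm.get_image("wrist" if wr is True else wr); cv2.imwrite(f"pics/{n}.png",im[:,:,::-1]); return s
E
python3 -c "
from h import *
look('w3')
im=cv2.imread('pics/w3.png');cv2.imwrite('pics/w3.png',cv2.resize(im[150:300,130:380],None,fx=3,fy=3))"
```

```text
3.575 rack [ 13.29599644 134.99335949] z 0.11033729175548153 rpy [-3.14014801e+00 -6.38573321e-04 -1.14118461e+00] F [ 0.5 -0.1  0.3]
```

View pics/w3.png

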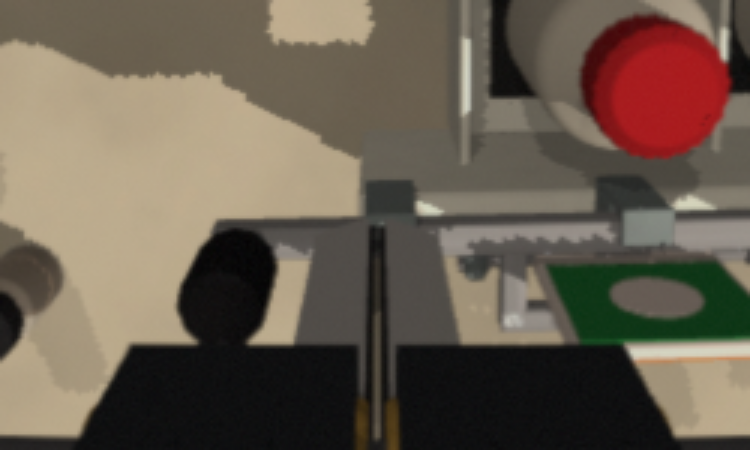

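Request:
play_rows --motion '[[[-0.0012,0.0027,0,0,0,0,0],[-0.0012,0.0027,0,0,0,0,0],[-0.0012,0.0027,0,0,0,0,0],[-0.0012,0.0027,0,0,0,0,0],[-0.0012,0.0027,0,0,0,0,0],[0,0,0,0,0,0,0]]]'

```text
t: 4.38
tcp_pos: [0.4869, 0.0593, 0.1095]
orientation: [3.141, 0.0, -1.142]
ft_force: [-0.8, -0.8, -1.1]
grip_width: 0.007
```

Request:
play_rows --motion '[[[-0.0012,0.0027,0,0,0,0,0],[-0.0012,0.0027,0,0,0,0,0],[0,0,0,0,0,0,0],[0,0,0,0,0,0,0]]]'

```text
t: 4.88
tcp_pos: [0.4846, 0.065, 0.1094]
orientation: [-3.141, 0.001, -1.142]
ft_force: [0.4, -0.0, -0.5]
grip_width: 0.005
```

```bash
python3 -c "
from h import *
look('w4')
im=cv2.imread('pics/w4.png');cv2.imwrite('pics/w4.png',cv2.resize(im[150:300,130:380],None,fx=3,fy=3))"
```

```text
4.875 rack [ 12.96991948 155.77065277] z 0.10941111608720147 rpy [-3.14125485e+00  7.06526921e-04 -1.14208661e+00] F [ 0.4 -0.  -0.5]
```

View pics/w4.png

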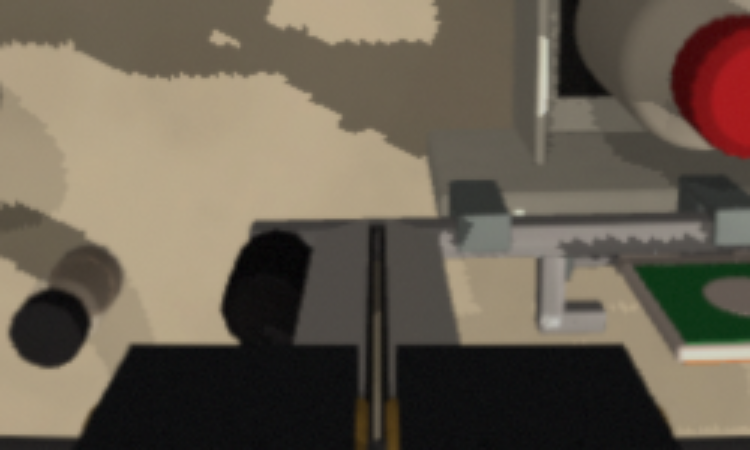

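The hook now looks clear of the flag edge. I'll back off, rise and measure the knob.

Request:
play_rows --motion '[[[0.0033,-0.0073,0,0,0,0,0],[0.0021,-0.0046,0,0,0,0,0],[0,0,0.03,0,0,0,0],[0,0,0.03,0,0,0,0],[0,0,0.03,0,0,0,0],[0.02,-0.045,0,0,0,0,0],[0.02,-0.045,0,0,0,0,0],[0,0,0,0,0,0,0],[0,0,0,0,0,0,0]]]'

```text
t: 6.05
tcp_pos: [0.5296, -0.0373, 0.199]
orientation: [3.141, 0.001, -1.143]
ft_force: [0.1, -0.5, -0.1]
grip_width: 0.005
```

```bash
python3 -c "
from h import *
import json
s=look('w5')
json.dump([list(s['tcp_pos']),list(s['orientation'])],open('w5.json','w'))
im=cv2.imread('pics/w5.png');cv2.imwrite('pics/w5a.png',cv2.resize(im[150:240,90:250],None,fx=5,fy=5,interpolation=cv2.INTER_CUBIC))"
```

```text
6.05 rack [11.62580952 44.02799743] z 0.1990404598865569 rpy [ 3.14099913e+00  1.20711499e-03 -1.14288760e+00] F [ 0.1 -0.5 -0.1]
```

View pics/w5a.png

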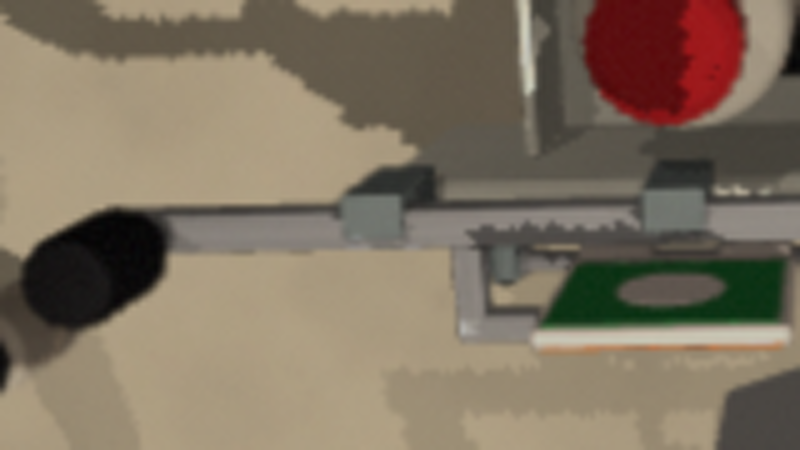

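View pics/w5.png

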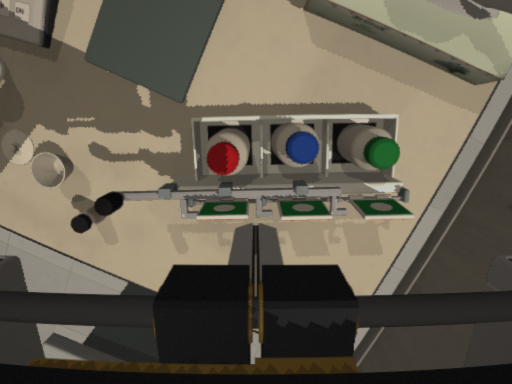

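```bash
python3 -c "
from h import *
import json
P=json.load(open('w5.json'))
g=lambda u,v:(90+(u+.5)/5-.5,150+(v+.5)/5-.5)
print('knob',rk(wonz(g(67,285),.13,*P)))
for a in [(533,339),(789,333)]: print('flagL',rk(wonz(g(*a),.127,*P)))
print('hook end',rk(wonz(g(458,330),.094,*P)),rk(wonz(g(540,330),.094,*P)))"
```

```text
knob [ 10.25984197 176.85265853]
flagL [-0.17792681 96.21071327]
flagL [ 1.04400842 51.52434214]
hook end [ -9.44496877 117.82302839] [ -9.38476786 101.53384402]
```

The knob is now at rack y = 176.9, so the bar has moved about 13.4 mm and the hook end is past the flag edge at y about 101. The flags are free. Next I go behind the middle flag, to rack (20, 0).

Request:
play_rows --motion '[[[0.0129,-0.0183,0,0,0,0,0],[0.0129,-0.0183,0,0,0,0,0],[0,0,-0.03,0,0,0,0],[0,0,-0.025,0,0,0,0],[0,0,0,0,0,0,0],[0,0,0,0,0,0,0]]]'

```text
t: 6.85
tcp_pos: [0.5569, -0.0746, 0.1454]
orientation: [-3.14, -0.001, -1.142]
ft_force: [-0.4, 0.7, -0.1]
grip_width: 0.003
```

```bash
python3 -c "
from h import *
look('w6'); look('t6','top'); look('s6','scene')
im=cv2.imread('pics/w6.png');cv2.imwrite('pics/w6.png',cv2.resize(im[120:280,130:390],None,fx=3,fy=3))
im=cv2.imread('pics/s6.png');cv2.imwrite('pics/s6.png',cv2.resize(im[125:215,235:325],None,fx=6,fy=6))"
```

```text
6.85 rack [20.97756575 -1.20902685] z 0.14535624541039915 rpy [-3.14046983e+00 -1.05224804e-03 -1.14221932e+00] F [-0.4  0.7 -0.1]
6.9 rack [21.2246569  -1.27821537] z 0.14584137521584087 rpy [-3.13972603e+00 -1.71523883e-03 -1.14207847e+00] F [-0.5  0.5  0.2]
6.95 rack [21.30477928 -1.21973194] z 0.14606026390904345 rpy [-3.13933665e+00 -1.99002963e-03 -1.14198994e+00] F [-0.2 -0.4 -0.2]
```

View pics/w6.png

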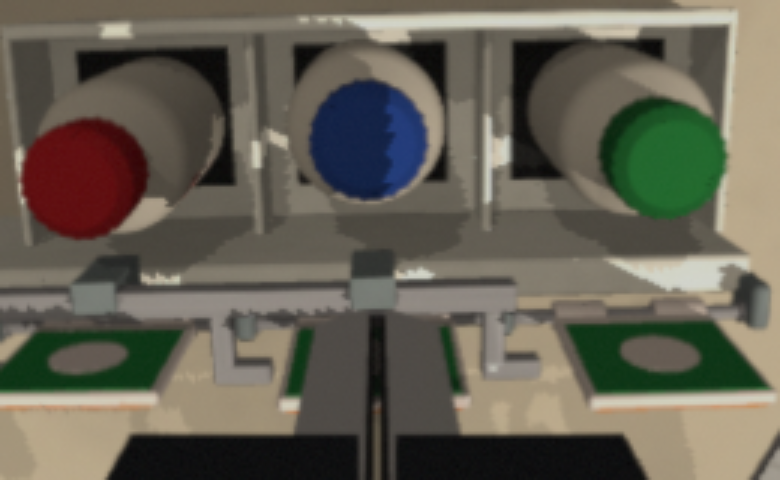

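View pics/s6.png

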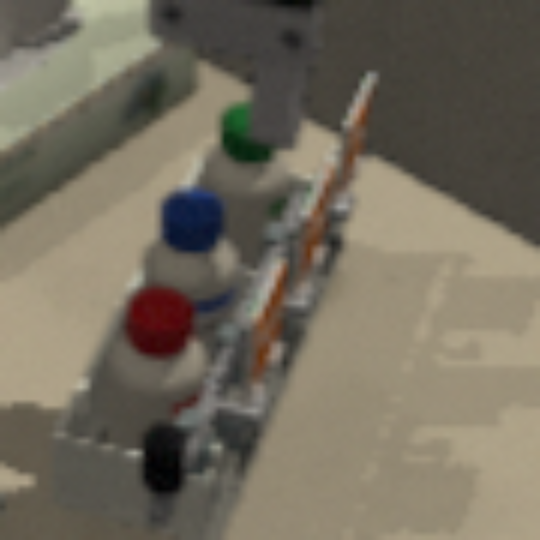

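The fingertip stands between the middle flag and the blue cap with clearance on both sides, and the bottle upright. I'll lower it and push forward.

Request:
play_rows --motion '[[[0,0,-0.02,0,0,0,0],[0,0,-0.017,0,0,0,0],[0,0,0,0,0,0,0],[-0.0055,-0.0025,0,0,0,0,0],[-0.0055,-0.0025,0,0,0,0,0],[-0.0055,-0.0025,0,0,0,0,0],[-0.0055,-0.0025,0,0,0,0,0],[0,0,0,0,0,0,0]]]'

```text
t: 8.0
tcp_pos: [0.5333, -0.0843, 0.1077]
orientation: [3.141, -0.0, -1.142]
ft_force: [1.2, 0.1, -0.3]
grip_width: 0.005
```

```bash
python3 -c "
from h import *
look('w7')
im=cv2.imread('pics/w7.png');cv2.imwrite('pics/w7.png',cv2.resize(im[120:280,130:390],None,fx=3,fy=3))"
```

```text
8.0 rack [-4.52087218 -0.27523409] z 0.10767769605392946 rpy [ 3.14116763e+00 -1.74970510e-04 -1.14246041e+00] F [ 1.2  0.1 -0.3]
```

View pics/w7.png

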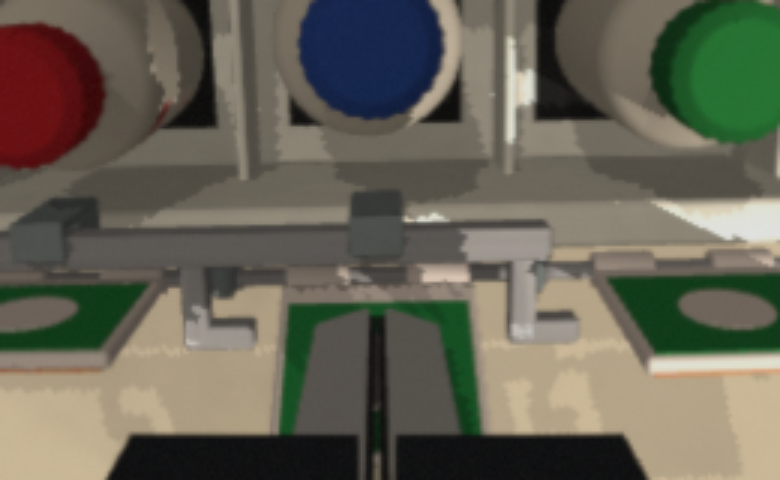

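The middle flag is tipping on its own, and the other flags still stand upright. I'll carry on along the arc.

Request:
play_rows --motion '[[[-0.0062,-0.0028,0,0,0,0,0],[-0.0062,-0.0028,0,0,0,0,0],[-0.0043,-0.002,-0.004,0,0,0,0],[-0.0043,-0.002,-0.004,0,0,0,0],[-0.0026,-0.0012,-0.007,0,0,0,0],[-0.0026,-0.0011,-0.007,0,0,0,0],[-0.0046,-0.0021,-0.005,0,0,0,0],[0,0,0,0,0,0,0]]]'

```text
t: 9.05
tcp_pos: [0.5019, -0.0978, 0.0795]
orientation: [3.14, 0.002, -1.142]
ft_force: [-0.9, 0.8, 0.2]
grip_width: 0.005
```

```bash
python3 -c "
from h import *
look('w8')
im=cv2.imread('pics/w8.png');cv2.imwrite('pics/w8.png',cv2.resize(im[120:280,130:390],None,fx=3,fy=3))"
```

```text
9.05 rack [-38.65748984   0.45547334] z 0.07954658686842658 rpy [ 3.13995112e+00  1.51721184e-03 -1.14233258e+00] F [-0.9  0.8  0.2]
```

View pics/w8.png

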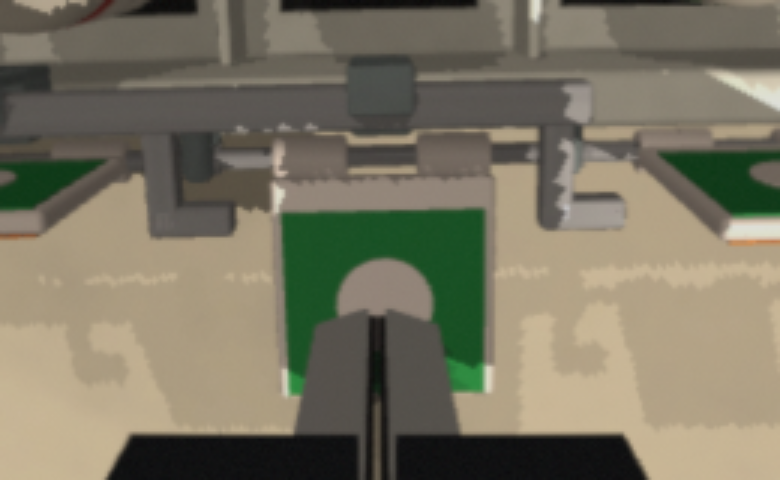

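The flag is about level with its green face up. I'll continue down and back toward the fascia.

Request:
play_rows --motion '[[[-0.0009,-0.0004,-0.006,0,0,0,0],[-0.0009,-0.0004,-0.0065,0,0,0,0],[0.0024,0.0011,-0.005,0,0,0,0],[0.0024,0.0011,-0.005,0,0,0,0],[0.0066,0.003,-0.007,0,0,0,0],[0.0073,0.0033,-0.004,0,0,0,0],[0.0064,0.0029,-0.001,0,0,0,0],[0,0,0,0,0,0,0]]]'

```text
t: 10.1
tcp_pos: [0.5271, -0.0868, 0.0458]
orientation: [-3.141, 0.0, -1.141]
ft_force: [-0.9, 0.4, -0.9]
grip_width: 0.006
```

```bash
python3 -c "
from h import *
look('w9')
im=cv2.imread('pics/w9.png');cv2.imwrite('pics/w9.png',cv2.resize(im[60:280,130:390],None,fx=2.7,fy=2.7))"
```

```text
10.1 rack [-11.16667358   0.0126775 ] z 0.04580883771181676 rpy [-3.14080701e+00  1.43914883e-04 -1.14144120e+00] F [-0.9  0.4 -0.9]
```

View pics/w9.png

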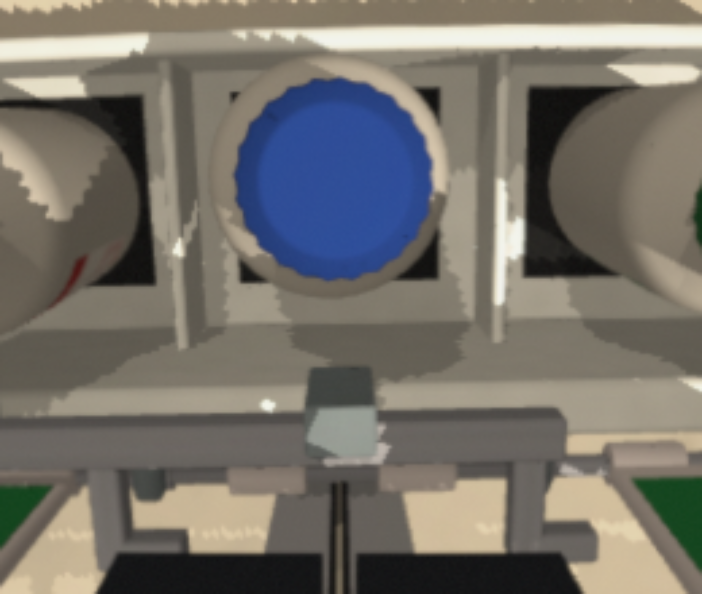

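I'll press gently to the stop, watching the force.

Request:
play_rows --motion '[[[0.0009,0.0004,0,0,0,0,0],[0.0009,0.0004,0,0,0,0,0],[0,0,0,0,0,0,0]]]'

```text
t: 10.52
tcp_pos: [0.5282, -0.0866, 0.0461]
orientation: [-3.141, -0.0, -1.142]
ft_force: [-1.2, -0.1, 0.3]
grip_width: 0.003
```

Request:
play_rows --motion '[[[0.0009,0.0004,0,0,0,0,0],[0,0,0,0,0,0,0]]]'

```text
t: 10.78
tcp_pos: [0.5289, -0.0863, 0.046]
orientation: [3.141, -0.0, -1.142]
ft_force: [-2.3, -0.4, 0.4]
grip_width: 0.002
```

Request:
play_rows --motion '[[[0.0009,0.0004,0,0,0,0,0],[0,0,0,0,0,0,0]]]'

```text
t: 11.02
tcp_pos: [0.5289, -0.0862, 0.046]
orientation: [3.139, 0.0, -1.142]
ft_force: [-5.0, -2.5, 2.9]
grip_width: 0.007
```

There is firm contact of about 6 N with no further travel, so the flag is at its stop. I'll back off and look.

Request:
play_rows --motion '[[[-0.009,-0.004,0,0,0,0,0],[-0.018,-0.008,0,0,0,0,0],[-0.036,-0.016,0,0,0,0,0],[-0.036,-0.016,0.02,0,0,0,0],[0,0,0.05,0,0,0,0],[0,0,0.05,0,0,0,0],[0,0,0.02,0,0,0,0],[0,0,0,0,0,0,0]]]'

```text
t: 12.02
tcp_pos: [0.4327, -0.1305, 0.1881]
orientation: [-3.137, -0.005, -1.142]
ft_force: [-0.9, -0.3, -1.4]
grip_width: 0.002
```

```bash
python3 -c "
from h import *
look('w10');look('s10','scene')
im=cv2.imread('pics/s10.png');cv2.imwrite('pics/s10.png',cv2.resize(im[125:215,235:325],None,fx=6,fy=6))"
```

```text
12.025 rack [-115.23933504   -0.6108188 ] z 0.1881416033946301 rpy [-3.13712436 -0.00457466 -1.14220324] F [-0.9 -0.3 -1.4]
12.075 rack [-116.13453692    0.4930262 ] z 0.18634382175651962 rpy [-3.13970079e+00 -1.49853966e-03 -1.14212969e+00] F [-0.2 -0.1 -0.9]
```

View pics/w10.png

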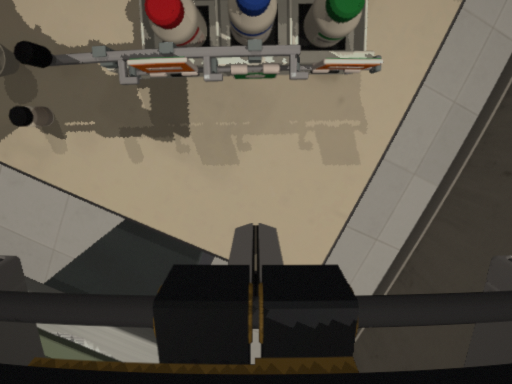

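View pics/s10.png

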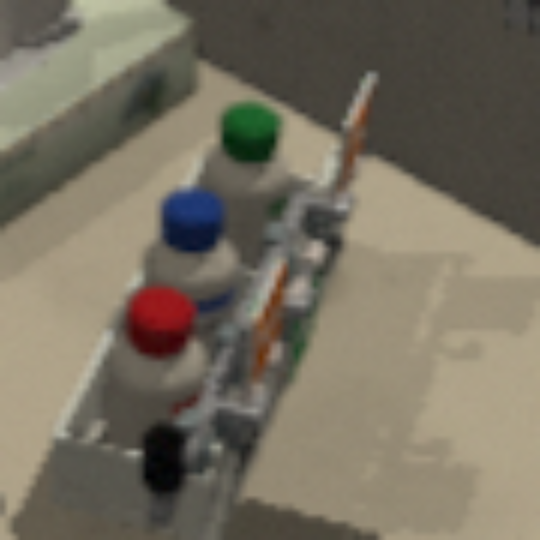

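The middle flag hangs down green (wrist view (255,72)) and the others stand up orange. I'll go to the left side of the knob.

Request:
play_rows --motion '[[[0.0054,0.0496,0,0,0,0,0],[0.0054,0.0496,0,0,0,0,0],[0.0054,0.0496,0,0,0,0,0],[0.0054,0.0496,0,0,0,0,0],[0.0056,0.0496,0,0,0,0,0],[0,0,-0.02,0,0,0,0],[0,0,0,0,0,0,0],[0,0,0,0,0,0,0]]]'

```text
t: 13.12
tcp_pos: [0.4576, 0.1179, 0.1651]
orientation: [3.14, 0.001, -1.143]
ft_force: [0.2, -0.2, 0.1]
grip_width: 0.001
```

```bash
python3 -c "
from h import *
look('w11')"
```

```text
13.125 rack [ 10.27404346 215.12680604] z 0.1651399461274021 rpy [ 3.13983355e+00  7.04500491e-04 -1.14269937e+00] F [ 0.2 -0.2  0.1]
```

View pics/w11.png

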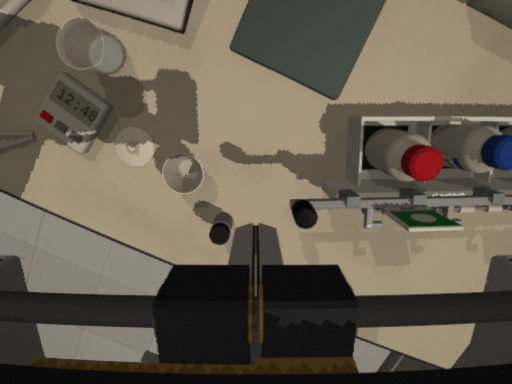

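Request:
play_rows --motion '[[[0.0005,0,-0.02,0,0,0,0],[0.0005,0,-0.02,0,0,0,0],[0,0,-0.015,0,0,0,0],[0,0,0,0,0,0,0],[0.0021,-0.0046,0,0,0,0,0],[0.0021,-0.0046,0,0,0,0,0],[0.0012,-0.0027,0,0,0,0,0],[0.0012,-0.0027,0,0,0,0,0],[0.0012,-0.0027,0,0,0,0,0],[0.0012,-0.0027,0,0,0,0,0]]]'

```text
t: 14.42
tcp_pos: [0.4684, 0.0985, 0.1112]
orientation: [-3.141, 0.0, -1.142]
ft_force: [-0.1, 1.6, 1.7]
grip_width: 0.003
```

Request:
play_rows --motion '[[[0.0008,-0.0018,0,0,0,0,0],[0.0008,-0.0018,0,0,0,0,0],[0,0,0,0,0,0,0]]]'

```text
t: 14.8
tcp_pos: [0.4697, 0.0944, 0.1109]
orientation: [3.141, -0.0, -1.142]
ft_force: [-0.2, 0.6, 0.1]
grip_width: 0.004
```

```bash
python3 -c "
from h import *
s=arm.get_state();print(rk(s['tcp_pos']),s['tcp_pos'][2],s['ft_force'])"
```

```text
[ 11.62461209 188.72553657] 0.11085616961702933 [-0.22974576  0.60910319  0.10007061]
```

Now single-millimetre steps until the home stop answers.

Request:
play_rows --motion '[[[0.0006,-0.0013,0,0,0,0,0],[0.0006,-0.0013,0,0,0,0,0],[0,0,0,0,0,0,0]]]'

```text
t: 15.18
tcp_pos: [0.4709, 0.0919, 0.1108]
orientation: [3.141, -0.0, -1.142]
ft_force: [1.0, 1.2, -0.2]
grip_width: 0.005
```

Request:
play_rows --motion '[[[0.0004,-0.0009,0,0,0,0,0],[0,0,0,0,0,0,0]]]'

```text
t: 15.42
tcp_pos: [0.4713, 0.0911, 0.1109]
orientation: [3.141, 0.0, -1.142]
ft_force: [0.4, 2.7, 0.7]
grip_width: 0.005
```

Request:
play_rows --motion '[[[0.0004,-0.0009,0,0,0,0,0],[0,0,0,0,0,0,0]]]'

```text
t: 15.68
tcp_pos: [0.4713, 0.091, 0.1109]
orientation: [3.141, 0.002, -1.142]
ft_force: [-0.3, 4.9, 0.4]
grip_width: 0.006
```

```bash
python3 -c "
from h import *
s=arm.get_state();print(rk(s['tcp_pos']),s['tcp_pos'][2],s['ft_force'])"
```

```text
[ 11.66996368 184.97138176] 0.11085863535609974 [-0.25992051  4.92060644  0.43697998]
```

Home stop reached: y = 185 as predicted, with 5 N and no further travel. I'll back off, rise and verify.

Request:
play_rows --motion '[[[-0.004,0.009,0,0,0,0,0],[-0.004,0.009,0,0,0,0,0],[0,0,0.03,0,0,0,0],[0,0,0.04,0,0,0,0],[0.006,-0.036,0.02,0,0,0,0],[-0.02,-0.055,0,0,0,0,0],[-0.02,-0.055,0,0,0,0,0],[0,0,0,0,0,0,0],[0,0,0,0,0,0,0]]]'

```text
t: 16.8
tcp_pos: [0.4298, -0.0374, 0.201]
orientation: [-3.141, -0.0, -1.143]
ft_force: [-0.4, 0.7, -0.7]
grip_width: 0.006
```

```bash
python3 -c "
from h import *
import json
s=look('w12'); json.dump([list(s['tcp_pos']),list(s['orientation'])],open('w12.json','w'))
look('s12','scene');look('t12','top')
im=cv2.imread('pics/s12.png');a=cv2.resize(im[125:225,235:325],(540,600))
cv2.imwrite('pics/s12a.png',a)
im=cv2.imread('pics/t12.png');cv2.imwrite('pics/t12a.png',cv2.resize(im[130:250,140:380],None,fx=3.3,fy=3.3))"
```

```text
16.8 rack [-79.2856491   85.25715519] z 0.20102858353916186 rpy [-3.14118108e+00 -7.44550802e-05 -1.14254359e+00] F [-0.4  0.7 -0.7]
16.85 rack [-78.9501407   85.67480203] z 0.20097611294706608 rpy [-3.14132410e+00  2.04510357e-05 -1.14100062e+00] F [ 0.5 -0.6 -1. ]
16.9 rack [-78.76380941  85.92049907] z 0.20092649540631985 rpy [-3.14144981e+00  1.08602674e-04 -1.14004511e+00] F [ 0.3  0.1 -0.2]
```

View pics/w12.png

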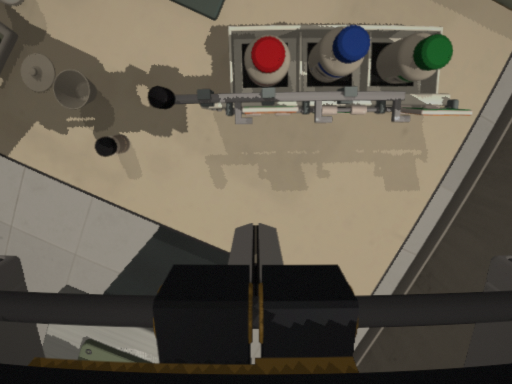

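View pics/s12a.png

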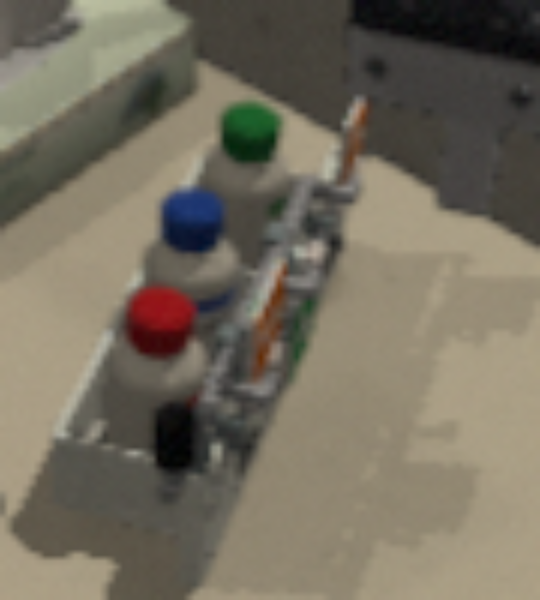

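View pics/t12a.png

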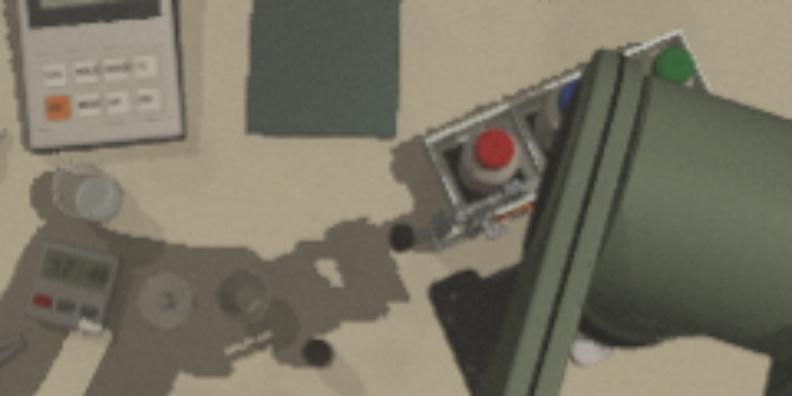

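Knob: its top-view pixel (261,201.5) matches the start (261,202), so the bar is home. The middle flag hangs down, the left and right flags stand up, the bottles stand in their bays, and the arm is clear. I'm handing in.

```bash
python3 -c "
from h import *
print(arm.get_state()['qvel'].round(3)); print(arm.close_job())"
```

```text
[ 0.004  0.001  0.001 -0.001  0.002 -0.002]
the job is handed in; nothing more can be done
None
```

The job is handed in, after about 17 s of the 54 s allowed. All three steps were done with shut fingertips, gripping and lifting nothing.

- **Lock bar out:** I pushed it left about 13.4 mm by the knob, measured with the wrist camera; the flags are free from 10 mm.
- **Flag flipped:** The blue-capped bottle is in the middle bay. I tipped its flag forward and right over, and pressed it to its stop with about 6 N. Afterwards it hung down green in the pictures.
- **Lock bar home:** I pushed it back to the right stop with about 5 N. The knob is back at its starting pixel in the top view.

**Last checks:** The left and right flags stand up orange, and all three bottles stand in their bays. The arm was clear of everything. I saw no disturbance of the bystanders, but I judged that by eye. I did not measure the middle flag's final angle in a picture. It rests on the contact at the stop and the fingertip being where a vertical flag puts it. In the last top view the arm hid part of the rack, so the blue bottle and the middle and right flags were checked in the scene and wrist views instead. No check failed or disagreed.

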